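# Clamp the probe carriage over the yellow test socket and hold the probe down

### The arm

A 6-joint arm with a two-finger parallel gripper is mounted at the origin on the work surface. World frame = base frame: x ahead of the robot, y to its left, z up, the work surface at z = 0. Lengths are in m, angles in rad, forces in N, time in s.
With the tool pointing down it reaches from about 0.25 to 0.725 m from the base axis. Payload 4 kg.
Tool frame: the origin (TCP) lies at the centre of the arm's flange, where the gripper is bolted on; the fingertips stand 173 mm ahead of it and the grasp point (between the pads) lies 155 mm ahead of it; x points along the fingers, z is the direction in which the jaws open and shut, and the axes are right-handed (so a half turn about x gives the same grasp; the last joint's range is limited). The gripper opens to 85 mm and grips with 20 to 120 N. Pads are 22 mm wide; open, the fingers measure 114 mm over their backs; the gripper's body (76 mm by 85 mm) begins 54 mm behind the grasp point. The pads swing forward as they close: fully open they stand 13 mm farther back than shut.
Start: joints at [1.232, 0.241, 0.005, 1.335, 0, 1.571], TCP at [0.166, 0.472, 0.405] pointing down, gripper open.
Joint ranges: [-2.72, 2.72], [-1.05, 1.87], [-1.09, 1.28], [-1.99, 2.15], [-1.42, 1.44], [-3.14, 3.14]. Speed limits (rad/s): [2.79, 2.79, 3.14, 3.14, 3.14, 3.14].

### API

Orientations are given as a unit quaternion [x, y, z, w].
In Python, from workcell import bot gives the robot as it stands.
- The arm moves only by the tool arm_command, never from a script. Its argument "moves" is one flat list of numbers, 7 for each row, row after row: the shift along the tool's x, y, z in m, then the turn, a rotation vector about the tool's x, y, z in rad, then the closure, from -1 (fully open) to 1 (shut). A call has 1 to 20 rows; each row shifts and turns the pose as measured when the row begins, along the tool's axes as they then stand; what a row does not reach is not made up. A row lasts 1/12 s, in which the tool goes at most 41.7 mm and 7.16 degrees, less where a joint would pass 70% of its speed; a pose out of reach is approached as far as the arm can. A call with a gripper value outside its range is refused whole. The fingers move at their own pace and stop on an object; the grip force is fixed at half the most. Time passes only in rows, so rows that do not move let the fingers close. It gives the time, the measured TCP pose, the force and the opening at its end, in the units of the state.
- bot.get_obs(): the state, without advancing time (a new reading comes with each control period).
- bot.camera(name): name is "scene" or "top"; returns the picture (420x560x3 uint8, red, green, blue); there is no depth.
- bot.get_calibration(name): a dict with "mtx" (3x3 intrinsics, pixels), "dist" ([k1, k2, p1, p2, k3] as OpenCV has them; the pictures are not rectified), "world_from_camera" (4x4, takes a point from camera to world coordinates). Camera axes: x right, y up, looking along -z (the intrinsics and any distortion apply to the point x, -y, -z); pixel columns grow to the right and rows downward; lengths in m; the calibration is good to about 2 mm. A picture is of the moment at which its call begins. get_calibration takes no time and is no camera call.
- bot.job_done(): hands the job in, once; it reports no verdict.
The state is a dict: "clock": time; "joint_pos": joint angles; "joint_vel": joint speeds; "tau": joint torques, N m; "eef_pos": TCP position; "tool_rot": TCP orientation; "ft_force": force on the tool from outside, world axes, zero at the start; "ft_torque": the same for the moment, N m; "grip_width": finger opening in m.
Only numpy, scipy, OpenCV 4.12 (cv2) and the standard library are available. Lean on these libraries where they do the work, as an engineer would, in place of code of your own. Each camera call takes 0.05 s, during which the arm holds its last target.

### The job

On the probing jig, swing the orange-knobbed clamp lever open (towards the robot), slide the carriage along its rail until the probe needle stands over the yellow test socket, and swing the lever fully back to clamp it. Then push the black spring plunger down 8 mm with the gripper's fingers, so that the green part of its stem has just gone into the sleeve and the red part still shows, and finish while holding it there; do not press it before the carriage is clamped over the yellow socket, never drive it to its bottom, and leave the other things on the bench alone.

Things in the scene. Friction and masses are not known exactly. Their poses are not given: they have to be found in the camera images.
- jig: probing jig bolted down: aluminium base 210 (x) x 320 (y) x 12 mm; origin at its underside's centre, 2 mm above the bench (on a thin blue mat). Its axes: x away from the robot, y to the robot's left along the rail, z up; it may be yawed. Steel rail 30 mm wide along y at x = -60 mm, top 50 mm above the origin; end blocks at y = +-150 mm, 58 mm high.
- board: green circuit board on the jig's far side, 100 (x) x 260 (y) mm, its top 20 mm above the jig origin and 8 mm above its own; on it a row of four test sockets along y, at jig x = +50 mm: one yellow, three black
- carriage (a joint): grey carriage (54 x 60 mm, top 80 mm above the jig origin): its place along the rail (m), positive to jig +y, 0 at mid-rail, stops at +-0.105. It carries the lever, hinged at jig (-60 mm, this value), and on a 24 mm wide arm with a red pointer the plunger and needle, at jig (+50 mm, this value). Slides with about 2 N when open; braked by friction (over 25 N) when clamped.
- clamp (a joint): angle of the orange-knobbed clamp lever (rad): 0 = clamped, leaning 0.5 rad from upright away from the robot (jig +x); 1.0 = fully open, leaning 0.5 rad towards the robot. Hinge axis along the jig's y. It stays where it is left. Takes about 5 N at the knob near the clamped end, 3 N elsewhere; the cam begins to brake the carriage below about 0.45 and clamps it fully at 0.
- clamp_grip (a point): centre of the lever's orange ball knob, 24 mm across, 55 mm from the hinge along the lever; about 117 mm above the jig origin at either end of the swing. It can be pushed, or best taken from above with the fingers closing along jig x (ahead of and behind it), which leaves 55 mm to the plunger knob; pinched along y the smooth ball slips. The open carriage can be slid by it too.
- clamp_hinge (a point): the lever's hinge axis on the carriage, 69 mm above the jig origin
- plunger (a joint): travel of the spring plunger (m): 0 = up, grows as it is pressed down, 0.014 = bottomed. Needs about 5 N to start and 0.7 N per mm more (10.5 N at 8 mm); springs back up when let go.
- plunger_top (a point): centre of the flat top of the black plunger knob, 32 mm across, 110 mm above the jig origin when up; its underside is 16 mm above the steel sleeve, of which the lower 8 mm of stem are green, the upper 8 mm red
- needle_tip (a point): tip of the brass needle under the plunger, on its axis, 34 mm above the jig origin when the plunger is up; rides on the carriage
- socket_mouth (a point): centre of the mouth of the yellow test socket (tube 18 mm outside, 12 mm inside, 12 mm tall on the board), 32 mm above the jig origin; a 10 mm wide yellow stripe on the board runs from it along jig x. It may be in any of the four socket places.
- screwdriver: screwdriver, 160 mm, blue handle; lies left of the jig; to be left alone; origin at its underside's centre
- tweezers: steel tweezers, 120 mm; lie left of the jig; to be left alone; origin at its underside's centre
- flux: small amber jar, 40 mm across, 50 mm tall; stands at the far left of the blue mat; to be left alone; origin at its underside's centre
- spool: metal spool, 56 mm across, 40 mm tall; stands right of the mat; to be left alone; origin at its underside's centre
- powerbank: grey power bank, 150 x 70 x 16 mm; lies right of the mat; to be left alone; origin at its underside's centre
- meter: grey hand-held meter lying flat, 150 x 78 x 36 mm; lies at the right, nearer the robot; to be left alone; origin at its underside's centre
- tray: white parts tray with four compartments, 130 x 100 x 25 mm; stands at the left; to be left alone; origin at its underside's centre

How it is judged:
By the outcome, as a careful person would: the job done as asked, in the order asked, and still so for the second after the job is handed in, while the arm keeps its last pose, push and grip.
It also fails if it takes over 51 s, if anything falls off the work surface, if the arm or the gripper's body presses on something with over 40 N, if the wrist force passes 120 N, or if a joint passes its speed limit or range.

## Working session

There is one attempt and no reset: what is moved stays moved. The work goes in short steps, Python scripts to look and compute and a tool call to move; the robot and the scene stay as the last step left them, time stands still between calls to the robot, and variables do not carry over. Pictures are saved under pics/ and viewed, and the job is handed in when it is done.

Besides the shell and the picture viewer there is one more tool, called after ">>>" as name(argument=value, ...), one argument or row to a line, values as JSON. arm_command: Moves the arm, as the interface text tells. Its arguments: {"type":"object","properties":{"moves":{"type":"array"}},"required":["moves"]}

```bash
mkdir -p pics
cat > h.py <<'E'
from workcell import bot
import numpy as np, cv2
def snap(n,f):
    im=bot.camera(n); cv2.imwrite('pics/'+f+'.png',im[:,:,::-1]); return im
def ray(n,u,v):
    c=bot.get_calibration(n); p=cv2.undistortPoints(np.array([[[u,v]]],float),np.array(c['mtx']),np.array(c['dist']))[0,0]
    T=np.array(c['world_from_camera']); d=T[:3,:3]@np.array([p[0],-p[1],-1]); return T[:3,3],d
def onz(n,u,v,z):
    o,d=ray(n,u,v); return o+d*(z-o[2])/d[2]
def proj(n,P):
    c=bot.get_calibration(n); T=np.linalg.inv(np.array(c['world_from_camera'])); q=T[:3,:3]@np.array(P)+T[:3,3]
    return cv2.projectPoints(np.array([[q[0],-q[1],-q[2]]]),np.zeros(3),np.zeros(3),np.array(c['mtx']),np.array(c['dist']))[0].ravel()
def tri(u1,v1,u2,v2):
    o,d=ray('scene',u1,v1); p,e=ray('top',u2,v2)
    t=np.linalg.lstsq(np.c_[d,-e],p-o,rcond=None)[0]; a=o+d*t[0]; b=p+e*t[1]
    return (a+b)/2,np.linalg.norm(a-b)
E
python3 - <<'E'
from h import *
snap('scene','s0'); snap('top','t0'); o=bot.get_obs(); print(o)
for n in('scene','top'): print(bot.get_calibration(n))
E
```

```text
{'clock': 0.1, 'joint_pos': array([1.23199984e+00, 2.41345097e-01, 3.89914692e-03, 1.33523665e+00,
       3.13786568e-05, 1.57080372e+00]), 'joint_vel': array([-0.00043164, -0.00055052,  0.005235  , -0.00172897,  0.00094013,
        0.00072982]), 'tau': array([-6.22571970e-04, -3.73137689e+01,  2.53009880e+01,  1.08365872e-02,
       -5.51525136e-05,  4.42399450e-08]), 'eef_pos': array([0.16609453, 0.47135841, 0.40391331]), 'tool_rot': array([-0.40892252,  0.5776898 ,  0.40816999,  0.57658835]), 'ft_force': array([-0.12360162,  0.47578668,  1.20239872]), 'ft_torque': array([-0.02115297, -0.00624633, -0.03476711]), 'grip_width': 0.08556410016989723}
{'mtx': array([[491.27546724,   0.        , 282.69795215],
       [  0.        , 491.27546724, 213.3569926 ],
       [  0.        ,   0.        ,   1.        ]]), 'dist': array([0.02833339, 0.        , 0.        , 0.        , 0.        ]), 'world_from_camera': array([[ 0.31304049, -0.73119921,  0.60609683,  1.30970907],
       [ 0.94965974,  0.24927267, -0.18976171, -0.24584109],
       [-0.01232976,  0.63498886,  0.77242289,  1.02093809],
       [ 0.        ,  0.        ,  0.        ,  1.        ]])}
{'mtx': array([[424.90219841,   0.        , 285.36012294],
       [  0.        , 424.90219841, 212.31597797],
       [  0.        ,   0.        ,   1.        ]]), 'dist': array([-0.04864301,  0.        ,  0.        ,  0.        ,  0.        ]), 'world_from_camera': array([[ 0.0171446 ,  0.99238745, -0.1219558 ,  0.43069584],
       [-0.99982112,  0.01604177, -0.01001909, -0.00622398],
       [-0.00798643,  0.12210576,  0.99248496,  1.32670856],
       [ 0.        ,  0.        ,  0.        ,  1.        ]])}
```

View pics/s0.png

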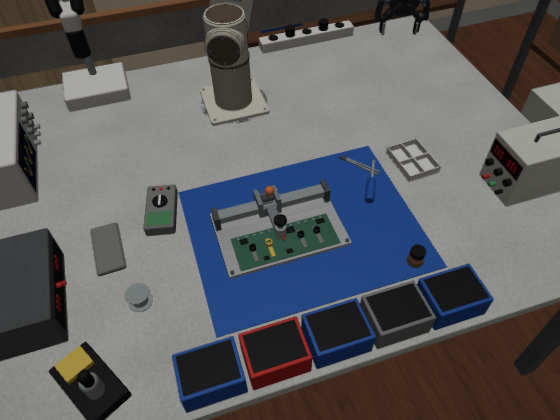

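View pics/t0.png

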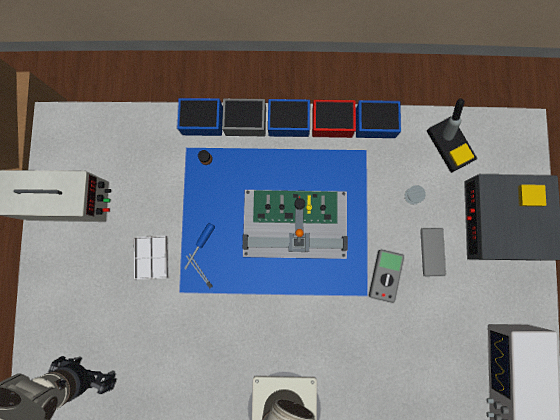

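The scene view shows the orange knob near (269,190), plunger near (280,221) and yellow socket near (269,243). In the top view they are at (299,233), (299,204) and (309,207). I'll zoom in to get exact pixels.

Run:
```python
from h import *
s=cv2.imread('pics/s0.png'); t=cv2.imread('pics/t0.png')
cv2.imwrite('pics/s0z.png',cv2.resize(s[170:280,200:360],None,fx=5,fy=5,interpolation=cv2.INTER_CUBIC))
cv2.imwrite('pics/t0z.png',cv2.resize(t[180:270,235:355],None,fx=6,fy=6,interpolation=cv2.INTER_CUBIC))
for n,im,r in(('s',s,(170,280,200,360)),('t',t,(180,270,235,355))):
    hsv=cv2.cvtColor(im,cv2.COLOR_BGR2HSV)
    for c,lo,hi in(('orange',(5,150,100),(16,255,255)),('yellow',(22,150,120),(35,255,255)),('red',(0,150,60),(4,255,255))):
        m=cv2.inRange(hsv,lo,hi); k=np.zeros_like(m); k[r[0]:r[1],r[2]:r[3]]=1; m=m*k
        N,l,st,ce=cv2.connectedComponentsWithStats(m)
        for i in range(1,N):
            if st[i,4]>4: print(n,c,st[i],ce[i])
```

```text
s orange [265 186   9   8  46] [268.80434783 189.47826087]
s yellow [266 239   6   6  21] [268.42857143 241.42857143]
s yellow [269 246   6  10  30] [271.46666667 250.93333333]
s red [282 235   3   5   8] [282.875 237.   ]
t orange [296 229   7   8  47] [299.06382979 232.44680851]
t yellow [306 195   6  19  73] [308.67123288 204.21917808]
```

View pics/s0z.png

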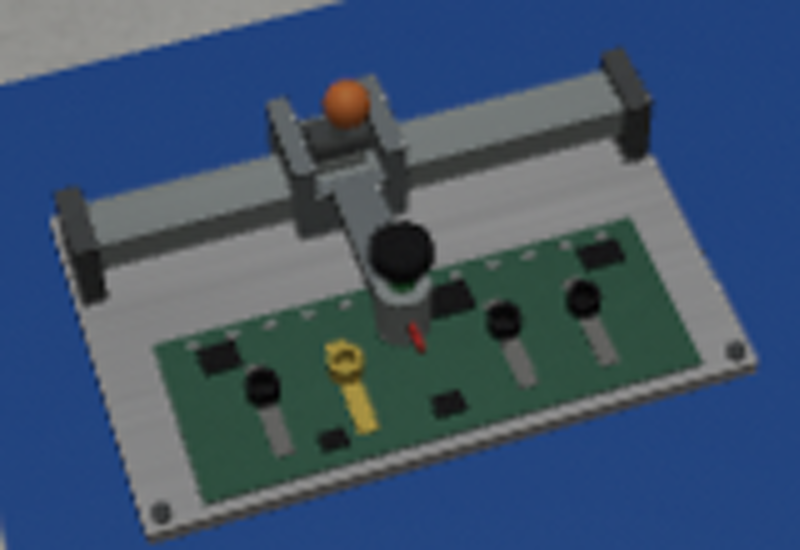

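View pics/t0z.png

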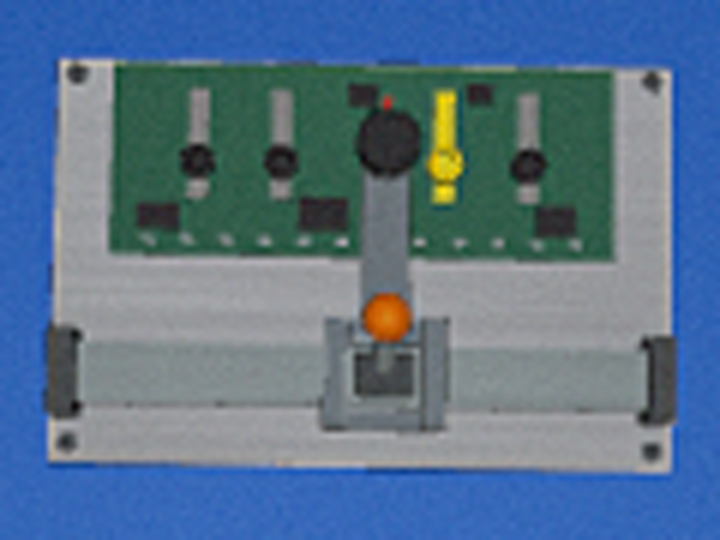

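```bash
cat >> h.py <<'E'
def tz(x,y): return 235+(x+.5)/6-.5,180+(y+.5)/6-.5
def sz(x,y): return 200+(x+.5)/5-.5,170+(y+.5)/5-.5
E
python3 - <<'E'
from h import *
for n,t,s,z in (('knob',(386,317),(347,104),.119),('plung',(388,142),(401,249),.112),('mouth',(445,162),(345,358),.034),('k1',(198,161),(583,297),.034),('k2',(281,161),(504,320),.034),('k4',(528,165),(263,385),.034),('TL',(60,61),(757,360),.014),('TR',(671,70),(150,537),.014),('BR',(668,470),None,.014),('BL',(50,462),None,.014)):
    a=onz('top',*tz(*t),z)
    print(n,a.round(4), end=' ')
    if s: print(onz('scene',*sz(*s),z).round(4), tri(*sz(*s),*tz(*t)))
    else: print()
E
```

```text
knob [ 0.5221 -0.0336  0.119 ] [ 0.5213 -0.0333  0.119 ] (array([ 0.52201585, -0.03355843,  0.11987095]), np.float64(7.085065273548609e-05))
plung [ 0.607  -0.0336  0.112 ] [ 0.6119 -0.0349  0.112 ] (array([ 0.60777108, -0.03367316,  0.1066498 ]), np.float64(0.0001237591529832105))
mouth [ 0.6084 -0.0647  0.034 ] [ 0.6091 -0.0646  0.034 ] (array([ 0.60855428, -0.06458498,  0.03330953]), np.float64(0.00022234395133190286))
k1 [0.6069 0.0617 0.034 ] [0.6113 0.0609 0.034 ] (array([0.60767958, 0.06222312, 0.02889553]), np.float64(0.00044158207338124524))
k2 [0.6076 0.0192 0.034 ] [0.6122 0.0181 0.034 ] (array([0.60836977, 0.01946149, 0.02859213]), np.float64(0.00022371675342415807))
k4 [ 0.6076 -0.1071  0.034 ] [ 0.6118 -0.1078  0.034 ] (array([ 0.60828594, -0.10729936,  0.02912821]), np.float64(0.00042583617242676505))
TL [0.6613 0.1362 0.014 ] [0.663 0.136 0.014] (array([0.66168143, 0.13658008, 0.01195379]), np.float64(0.0003748285967058227))
TR [ 0.6616 -0.183   0.014 ] [ 0.6663 -0.181   0.014 ] (array([ 0.66274029, -0.18217814,  0.00918256]), np.float64(0.0030704048970628672))
BR [ 0.4538 -0.1815  0.014 ] 
BL [0.4526 0.1353 0.014 ]
```

```bash
cat >> h.py <<'E'
from scipy.spatial.transform import Rotation as R
def st():
    o=bot.get_obs(); r=R.from_quat(o['tool_rot']); return o,r
def goal(p,yaw=0,sgn=None):
    """delta in tool frame to TCP p with tool down, tool z along +-world x(yawed)"""
    o,r=st(); best=None
    for s in (1,-1):
        x=np.array([0,0,-1.]); z=s*np.array([np.cos(yaw),np.sin(yaw),0]); y=np.cross(z,x)
        g=R.from_matrix(np.c_[x,y,z]); d=(r.inv()*g).as_rotvec()
        print(s,'rotvec',d.round(4),np.degrees(np.linalg.norm(d)).round(1),'dp_tool',r.inv().apply(np.array(p)-o['eef_pos']).round(4))
    print('eef',o['eef_pos'].round(4),'F',o['ft_force'].round(2),'w',o['grip_width'].round(4),'t',round(o['clock'],2),'q',o['joint_pos'].round(3))
    print(r.as_matrix().round(3))
E
python3 - <<'E'
from h import *
goal([.522,-.0335,.40])
E
```

```text
1 rotvec [ 1.232e+00 -1.700e-03  1.100e-03] 70.6 dp_tool [ 0.0046 -0.5035 -0.3579]
-1 rotvec [-1.9096e+00 -1.2000e-03 -1.8000e-03] 109.4 dp_tool [ 0.0046 -0.5035 -0.3579]Traceback (most recent call last):
  File "<stdin>", line 2, in <module>
  File "h.py", line 29, in goal
    print('eef',o['eef_pos'].round(4),'F',o['ft_force'].round(2),'w',o['grip_width'].round(4),'t',round(o['clock'],2),'q',o['joint_pos'].round(3))
                                                                     ^^^^^^^^^^^^^^^^^^^^^
AttributeError: 'float' object has no attribute 'round'
```

>>> arm_command(
  moves=[0,0,0,0.12,0,0,-1,0,0,0,0.12,0,0,-1,0,0,0,0.12,0,0,-1,0,0,0,0.12,0,0,-1,0,0,0,0.12,0,0,-1,0,0,0,0.12,0,0,-1,0,0,0,0.12,0,0,-1,0,0,0,0.12,0,0,-1,0,0,0,0.12,0,0,-1,0,0,0,0.12,0,0,-1],
)

```text
clock: 0.93
eef_pos: [0.1655, 0.4697, 0.3982]
tool_rot: [0.001, 0.709, -0.011, 0.705]
ft_force: [-0.1, -0.4, -0.6]
grip_width: 0.0852
```

```bash
sed -i "s/o\['grip_width'\].round(4)/round(o['grip_width'],4)/" h.py; python3 -c "
from h import *
goal([.522,-.0335,.40])"
```

```text
1 rotvec [-0.016  -0.0049  0.0142] 1.3 dp_tool [ 0.0036 -0.4975  0.3645]
-1 rotvec [3.1255 0.0221 0.0076] 179.1 dp_tool [ 0.0036 -0.4975  0.3645]
eef [0.1655 0.4697 0.3982] F [-0.12 -0.44 -0.56] w 0.0852 t 0.93 q [ 1.232  0.247 -0.004  1.335  0.     2.819]
[[-0.005  0.016  1.   ]
 [-0.014  1.    -0.016]
 [-1.    -0.014 -0.005]]
```

>>> arm_command(
  moves=[0,-0.033,0.024,0,0,0,-0.3,0,-0.033,0.024,0,0,0,-0.3,0,-0.033,0.024,0,0,0,-0.3,0,-0.033,0.024,0,0,0,-0.3,0,-0.033,0.024,0,0,0,-0.3,0,-0.033,0.024,0,0,0,-0.3,0,-0.033,0.024,0,0,0,-0.3,0,-0.033,0.024,0,0,0,-0.3,0,-0.033,0.024,0,0,0,-0.3,0,-0.033,0.024,0,0,0,-0.3,0,-0.033,0.024,0,0,0,-0.3,0,-0.033,0.024,0,0,0,-0.3,0,-0.033,0.024,0,0,0,-0.3,0,-0.033,0.024,0,0,0,-0.3,0,-0.033,0.024,0,0,0,-0.3,0,0,0,0,0,0,-0.3],
)

```text
clock: 2.27
eef_pos: [0.5233, -0.0442, 0.3956]
tool_rot: [-0.003, 0.711, -0.01, 0.703]
ft_force: [1.0, 0.1, -0.1]
grip_width: 0.0557
```

```bash
python3 -c "
from h import *
goal([.522,-.0335,.274])"
```

```text
1 rotvec [-0.0109 -0.0112  0.0184] 1.4 dp_tool [ 0.1214  0.0129 -0.    ]
-1 rotvec [3.1305 0.0288 0.0176] 179.4 dp_tool [ 0.1214  0.0129 -0.    ]
eef [ 0.5233 -0.0442  0.3956] F [ 0.97  0.14 -0.08] w 0.0557 t 2.27 q [-0.079  0.299  0.059  1.341 -0.019  1.502]
[[-0.011  0.011  1.   ]
 [-0.018  1.    -0.011]
 [-1.    -0.018 -0.011]]
```

>>> arm_command(
  moves=[0.02,0.011,0,-0.011,-0.011,0.018,-0.3,0.02,0,0,0,0,0,-0.3,0.02,0,0,0,0,0,-0.3,0,0,0,0,0,0,-0.3],
)

```text
clock: 2.6
eef_pos: [0.5244, -0.037, 0.332]
tool_rot: [0.003, 0.707, -0.003, 0.707]
ft_force: [-0.5, -0.7, -0.5]
grip_width: 0.0557
```

```bash
python3 -c "
from h import *
goal([.522,-.0335,.274])
s=snap('scene','s1'); t=snap('top','t1')
cv2.imwrite('pics/z1.png',np.hstack([cv2.resize(s[150:260,220:330],(400,400))[:,:,::-1],cv2.resize(t[175:265,250:340],(400,400))[:,:,::-1]]))"
```

```text
1 rotvec [-0.0081 -0.0008 -0.0009] 0.5 dp_tool [ 0.058   0.0034 -0.0024]
-1 rotvec [ 3.1335e+00 -1.4000e-03  1.2000e-03] 179.5 dp_tool [ 0.058   0.0034 -0.0024]
eef [ 0.5244 -0.037   0.332 ] F [-0.52 -0.74 -0.51] w 0.0557 t 2.6 q [-7.100e-02  3.340e-01 -6.200e-02  1.176e+00  1.000e-03  1.508e+00]
[[-0.001  0.008  1.   ]
 [ 0.001  1.    -0.008]
 [-1.     0.001 -0.001]]
```

View pics/z1.png

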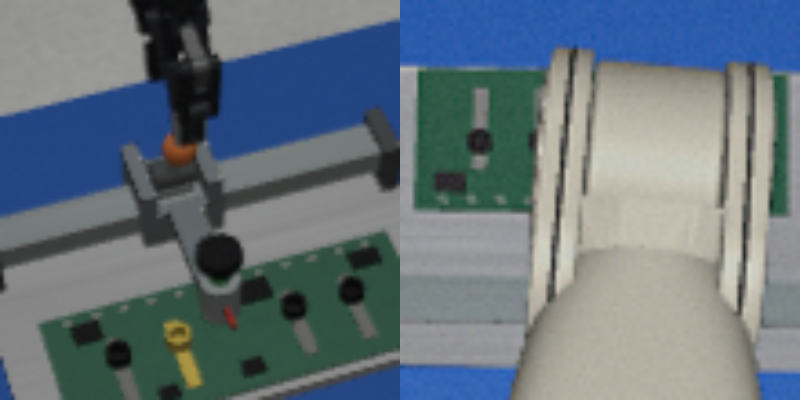

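The gripper is right above the orange knob (scene), and the arm hides the jig in the top view. I'll descend and grip.

>>> arm_command(
  moves=[0.02,0.003,-0.002,-0.008,0,0,-0.3,0.02,0,0,0,0,0,-0.3,0.018,0,0,0,0,0,-0.3,0,0,0,0,0,0,-0.3],
)

```text
clock: 3.03
eef_pos: [0.5266, -0.0326, 0.2835]
tool_rot: [-0.001, 0.701, 0.001, 0.713]
ft_force: [-1.1, 0.9, -0.6]
grip_width: 0.0552
```

```bash
python3 -c "
from h import *
goal([.522,-.0335,.272])"
```

```text
1 rotvec [0.0025 0.0177 0.0003] 1.0 dp_tool [ 0.0115 -0.0009 -0.0048]
-1 rotvec [-3.1389e+00 -5.0000e-04  2.7700e-02] 179.9 dp_tool [ 0.0115 -0.0009 -0.0048]
eef [ 0.5266 -0.0326  0.2835] F [-1.06  0.89 -0.57] w 0.0552 t 3.03 q [-6.200e-02  3.710e-01 -1.430e-01  1.039e+00  1.000e-03  1.506e+00]
[[ 0.018 -0.003  1.   ]
 [-0.     1.     0.003]
 [-1.    -0.     0.018]]
```

>>> arm_command(
  moves=[0.007,0,-0.004,0,0.017,0,-0.3,0.004,0,0,0,0,0,-0.3,0,0,0,0,0,0,-0.3],
)

```text
clock: 3.28
eef_pos: [0.5238, -0.032, 0.2761]
tool_rot: [-0.002, 0.705, 0.001, 0.709]
ft_force: [0.2, 0.4, 0.2]
grip_width: 0.0551
```

```bash
python3 -c "
from h import *
goal([.522,-.0335,.272])
s=snap('scene','s2')
cv2.imwrite('pics/z2.png',cv2.resize(s[150:260,220:330],(600,600))[:,:,::-1])"
```

```text
1 rotvec [0.0036 0.005  0.0007] 0.4 dp_tool [ 0.0041 -0.0015 -0.0019]
-1 rotvec [-3.1379e+00 -1.1000e-03  7.8000e-03] 179.8 dp_tool [ 0.0041 -0.0015 -0.0019]
eef [ 0.5238 -0.032   0.2761] F [0.2  0.42 0.19] w 0.0551 t 3.28 q [-0.061  0.378 -0.153  1.034 -0.     1.506]
[[ 0.005 -0.004  1.   ]
 [-0.001  1.     0.004]
 [-1.    -0.001  0.005]]
```

View pics/z2.png

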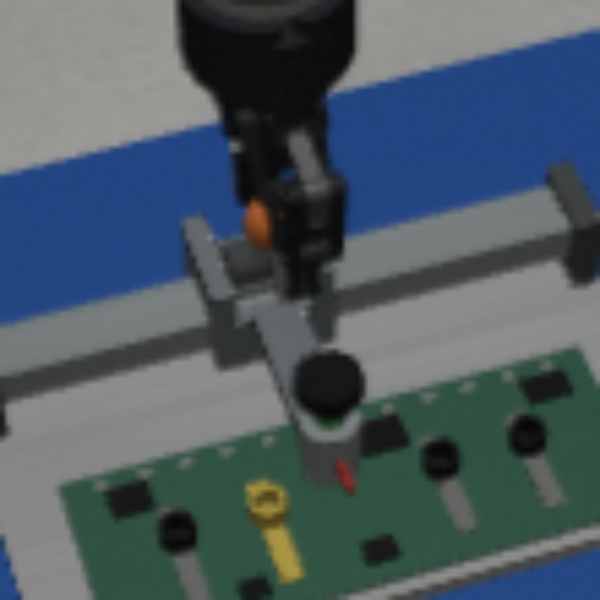

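The knob sits between the fingers and the far finger clears the plunger. Now I'll close.

>>> arm_command(
  moves=[0.003,-0.001,-0.001,0,0,0,0.2,0,0,0,0,0,0,1,0,0,0,0,0,0,1,0,0,0,0,0,0,1,0,0,0,0,0,0,1,0,0,0,0,0,0,1],
)

```text
clock: 3.83
eef_pos: [0.5204, -0.0334, 0.277]
tool_rot: [-0.002, 0.707, 0.001, 0.707]
ft_force: [1.6, 0.5, -3.7]
grip_width: 0.0208
```

```bash
python3 -c "
from h import *
goal([.522,-.0335,.272])"
```

```text
1 rotvec [0.0037 0.0008 0.0018] 0.2 dp_tool [ 0.005  -0.0001  0.0016]
-1 rotvec [-3.1379e+00 -2.8000e-03  1.2000e-03] 179.8 dp_tool [ 0.005  -0.0001  0.0016]
eef [ 0.5204 -0.0334  0.277 ] F [ 1.58  0.45 -3.71] w 0.0208 t 3.83 q [-0.064  0.373 -0.159  1.038 -0.002  1.503]
[[ 0.001 -0.004  1.   ]
 [-0.002  1.     0.004]
 [-1.    -0.002  0.001]]
```

>>> arm_command(
  moves=[-0.0024,0,-0.005,0,0,0,1,-0.0019,0,-0.005,0,0,0,1,-0.0014,0,-0.005,0,0,0,1,-0.0008,0,-0.005,0,0,0,1],
)

```text
clock: 4.17
eef_pos: [0.5071, -0.0336, 0.282]
tool_rot: [-0.002, 0.7, 0.001, 0.714]
ft_force: [8.2, -1.2, -8.4]
grip_width: 0.0204
```

```bash
python3 -c "
from h import *
goal([.495,-.0335,.272])
s=snap('scene','s3')
cv2.imwrite('pics/z3.png',cv2.resize(s[150:260,220:330],(600,600))[:,:,::-1])"
```

```text
1 rotvec [0.0043 0.0208 0.0013] 1.2 dp_tool [ 0.0097  0.0001 -0.0123]
-1 rotvec [-3.1371e+00 -2.0000e-03  3.2600e-02] 179.8 dp_tool [ 0.0097  0.0001 -0.0123]
eef [ 0.5071 -0.0336  0.282 ] F [ 8.19 -1.2  -8.41] w 0.0204 t 4.17 q [-0.066  0.336 -0.2    1.014  0.     1.5  ]
[[ 0.021 -0.004  1.   ]
 [-0.001  1.     0.004]
 [-1.    -0.001  0.021]]
```

View pics/z3.png

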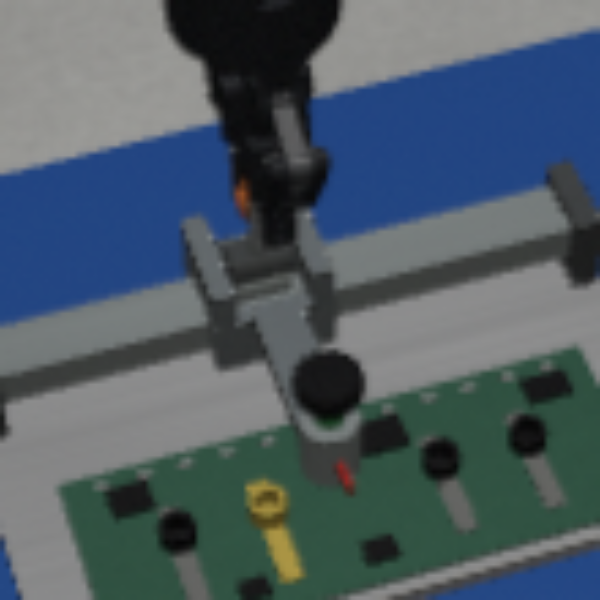

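The lever is following, with the knob about 12 mm along. I'll continue through the top of the arc.

>>> arm_command(
  moves=[-0.001,0,-0.006,0,0.01,0,1,-0.0008,0,-0.006,0,0.01,0,1,0,0,-0.006,0,0.004,0,1,0.0005,0,-0.006,0,0.004,0,1,0.001,0,-0.006,0,0.004,0,1,0.0015,0,-0.006,0,0.004,0,1],
)

```text
clock: 4.72
eef_pos: [0.4803, -0.0337, 0.2866]
tool_rot: [-0.001, 0.699, 0.002, 0.715]
ft_force: [4.4, -2.3, 4.8]
grip_width: 0.0201
```

```bash
python3 -c "
from h import *
goal([.468,-.0335,.275])"
```

```text
1 rotvec [ 0.0044  0.0224 -0.0003] 1.3 dp_tool [ 0.0114  0.0003 -0.0126]
-1 rotvec [-3.137e+00  5.000e-04  3.520e-02] 179.7 dp_tool [ 0.0114  0.0003 -0.0126]
eef [ 0.4803 -0.0337  0.2866] F [ 4.4  -2.26  4.75] w 0.0201 t 4.72 q [-0.071  0.283 -0.263  1.003  0.002  1.496]
[[ 0.022 -0.004  1.   ]
 [ 0.     1.     0.004]
 [-1.     0.     0.022]]
```

>>> arm_command(
  moves=[0.0025,0,-0.006,0,0.008,0,1,0.0025,0,-0.006,0,0.008,0,1,0.003,0,-0.006,0,0.004,0,1,0.003,0,-0.005,0,0.004,0,1,0.003,0,-0.004,0,0.004,0,1],
)

```text
clock: 5.13
eef_pos: [0.4641, -0.0341, 0.284]
tool_rot: [-0.002, 0.692, 0.002, 0.722]
ft_force: [6.2, -0.6, 11.1]
grip_width: 0.0208
```

```bash
python3 -c "
from h import *
goal([.468,-.0335,.275])
s=snap('scene','s4')
cv2.imwrite('pics/z4.png',cv2.resize(s[150:260,220:330],(600,600))[:,:,::-1])"
```

```text
1 rotvec [ 0.0051  0.0434 -0.    ] 2.5 dp_tool [0.0092 0.0006 0.0035]
-1 rotvec [-3.1357  0.      0.0681] 179.7 dp_tool [0.0092 0.0006 0.0035]
eef [ 0.4641 -0.0341  0.284 ] F [ 6.18 -0.64 11.14] w 0.0208 t 5.13 q [-0.074  0.248 -0.32   0.96   0.003  1.492]
[[ 0.043 -0.005  0.999]
 [ 0.     1.     0.005]
 [-0.999 -0.     0.043]]
```

View pics/z4.png

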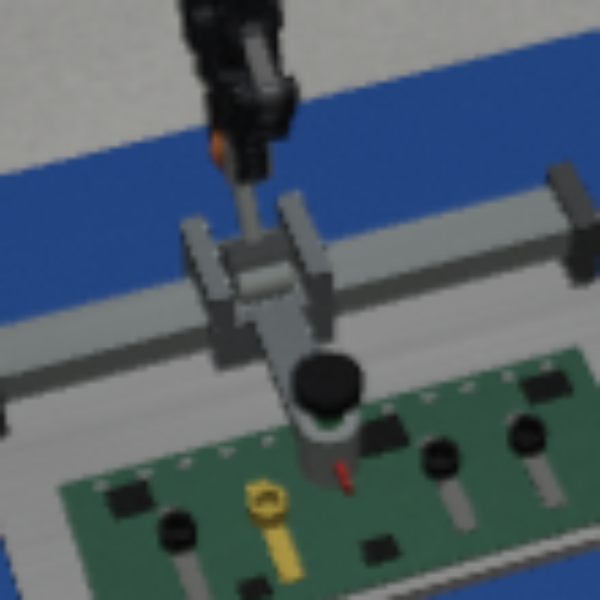

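The lever is nearly fully open, about 0.95. I'll give it a small extra pull, then slide along -y.

>>> arm_command(
  moves=[0.004,0,-0.004,0,0.006,0,1,0.003,0,-0.003,0,0.006,0,1,0.001,-0.006,0,0,0.004,0,1,0.001,-0.006,0,0,0.004,0,1,0,-0.006,0,0,0.004,0,1,0,-0.006,0,0,0,0,1,0,0,0,0,0,0,1],
)

```text
clock: 5.77
eef_pos: [0.4632, -0.0574, 0.2842]
tool_rot: [-0.007, 0.689, 0.008, 0.724]
ft_force: [5.8, -1.6, 2.6]
grip_width: 0.0205
```

```bash
python3 -c "
from h import *
goal([.468,-.0645,.275])
s=snap('scene','s5')
cv2.imwrite('pics/z5.png',cv2.resize(s[150:260,220:330],(600,600))[:,:,::-1])"
```

```text
1 rotvec [ 0.0208  0.0496 -0.0024] 3.1 dp_tool [ 0.0094 -0.0072  0.0042]
-1 rotvec [-3.1198  0.0038  0.0773] 178.8 dp_tool [ 0.0094 -0.0072  0.0042]
eef [ 0.4632 -0.0574  0.2842] F [ 5.8  -1.64  2.63] w 0.0205 t 5.77 q [-0.126  0.248 -0.319  0.955  0.009  1.424]
[[ 0.05  -0.021  0.999]
 [ 0.003  1.     0.021]
 [-0.999  0.002  0.05 ]]
```

View pics/z5.png

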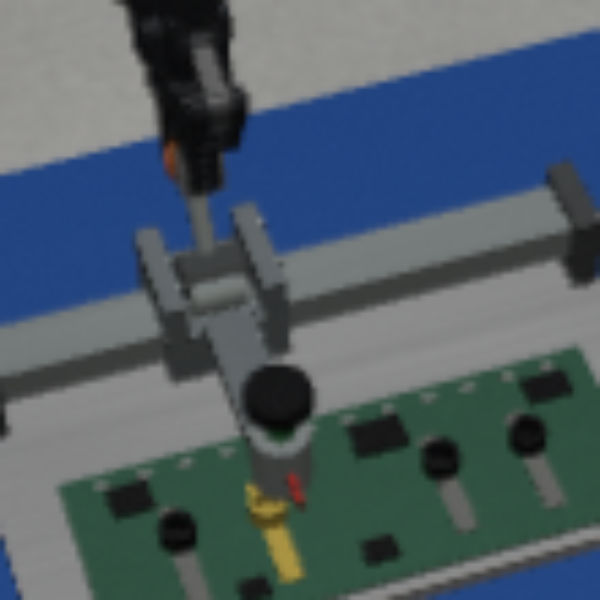

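```bash
cat >> h.py <<'E'
def plung(im,pr=True):
    m=(im.max(2)<42).astype(np.uint8); m[:205]=0;m[270:]=0;m[:,:230]=0;m[:,345:]=0
    N,l,s,c=cv2.connectedComponentsWithStats(m)
    for i in range(1,N):
        if s[i,4]>60: print('dark',s[i],c[i].round(2),onz('scene',*c[i],.108).round(4))
    h=cv2.cvtColor(im,cv2.COLOR_RGB2HSV); r=cv2.inRange(h,(0,140,50),(4,255,255))|cv2.inRange(h,(175,140,50),(180,255,255))
    r[:225]=0;r[270:]=0;r[:,:230]=0;r[:,300:]=0
    ys,xs=np.nonzero(r); w=0
    if len(xs): print('red',len(xs),xs.mean(),ys.mean())
E
python3 -c "
from h import *
for f in('s0','s4','s5'):
    plung(cv2.imread('pics/%s.png'%f)[:,:,::-1])"
```

```text
dark [274 215  13  12 123] [279.67 220.23] [ 0.6111 -0.035   0.108 ]
red 8 282.875 237.0
dark [274 215  12  12 120] [279.57 220.28] [ 0.6112 -0.0353  0.108 ]
red 8 282.375 236.625
dark [265 217  12  13 123] [270.46 222.67] [ 0.6111 -0.058   0.108 ]
red 8 273.75 239.125
```

>>> arm_command(
  moves=[0,-0.004,0,0.01,0,0,1,0,-0.004,0,0.01,0,0,1,0,0,0,0,0,0,1],
)

```text
clock: 6.07
eef_pos: [0.4633, -0.065, 0.2842]
tool_rot: [0.002, 0.689, 0.002, 0.725]
ft_force: [5.9, -1.2, 0.6]
grip_width: 0.0206
```

```bash
python3 -c "
from h import *
goal([.468,-.0645,.275])
s=snap('scene','s6');plung(s)
cv2.imwrite('pics/z6.png',cv2.resize(s[190:260,220:300],None,fx=8,fy=8,interpolation=cv2.INTER_CUBIC)[:,:,::-1])"
```

```text
1 rotvec [ 0.0005  0.0502 -0.0051] 2.9 dp_tool [0.0094 0.0004 0.0042]
-1 rotvec [-3.1401  0.008   0.0789] 180.0 dp_tool [0.0094 0.0004 0.0042]
eef [ 0.4633 -0.065   0.2842] F [ 5.87 -1.17  0.57] w 0.0206 t 6.07 q [-0.143  0.25  -0.317  0.955  0.012  1.428]
[[ 0.05  -0.001  0.999]
 [ 0.005  1.     0.   ]
 [-0.999  0.005  0.05 ]]
dark [262 218  12  13 123] [267.44 223.5 ] [ 0.6112 -0.0655  0.108 ]
red 8 270.75 240.125
```

View pics/z6.png

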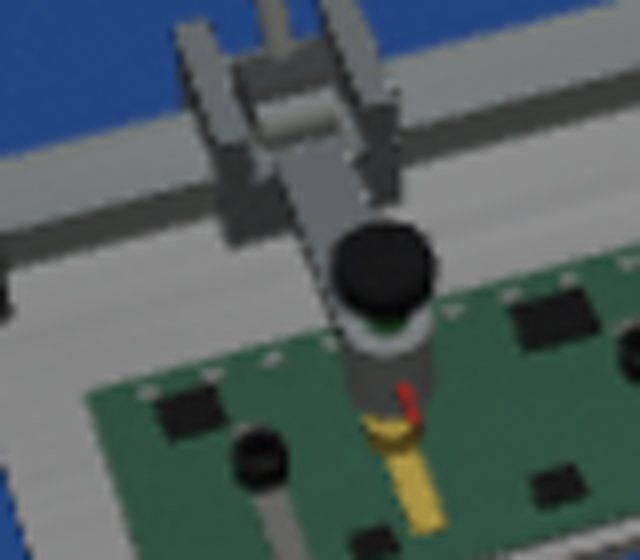

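```bash
python3 -c "
from h import *
Z=lambda p:((p+.5-np.array([220,190]))*8-.5).round(1)
for y in(-.0646,-.0626,-.0666):
  print(y,[Z(proj('scene',[.6075,y,z])) for z in(.112,.104,.092,.06,.034)])
"
```

```text
-0.0646 [array([381.7, 253. ]), array([382.6, 269.8]), array([384.1, 294.6]), array([387.9, 358.9]), array([390.8, 409.2])]
-0.0626 [array([388.1, 251.3]), array([389.1, 268.1]), array([390.5, 292.9]), array([394.1, 357.2]), array([397. , 407.5])]
-0.0666 [array([375.2, 254.7]), array([376.2, 271.5]), array([377.7, 296.3]), array([381.6, 360.6]), array([384.7, 410.9])]
```

Knob and sleeve line up with the socket axis to within about 0.5 mm. The measured knob is at (384,265) in the zoom, against a prediction of (382,262). Now I'll swing back.

>>> arm_command(
  moves=[-0.002,0,0.006,0,0,0,1,-0.001,0,0.006,0,0,0,1,0,0,0.006,0,0.004,0,1,0,0,0.006,0,0.004,0,1,0.0005,0,0.006,0,0.004,0,1,0.001,0,0.006,0,0.004,0,1],
)

```text
clock: 6.62
eef_pos: [0.4824, -0.0645, 0.2854]
tool_rot: [0.005, 0.715, -0.001, 0.699]
ft_force: [-14.6, 1.4, 26.2]
grip_width: 0.0201
```

```bash
python3 -c "
from h import *
goal([.521,-.065,.277])
s=snap('scene','s7');plung(s)
cv2.imwrite('pics/z7.png',cv2.resize(s[160:260,220:320],None,fx=6,fy=6,interpolation=cv2.INTER_CUBIC)[:,:,::-1])"
```

```text
1 rotvec [-0.008  -0.0217 -0.0057] 1.4 dp_tool [ 0.0075 -0.0003  0.0388]
-1 rotvec [ 3.1334 -0.0089  0.034 ] 179.5 dp_tool [ 0.0075 -0.0003  0.0388]
eef [ 0.4824 -0.0645  0.2854] F [-14.56   1.39  26.2 ] w 0.0201 t 6.62 q [-0.134  0.312 -0.225  1.056  0.003  1.445]
[[-0.022  0.008  1.   ]
 [ 0.006  1.    -0.008]
 [-1.     0.006 -0.022]]
dark [262 218  12  13 122] [267.48 223.52] [ 0.6113 -0.0654  0.108 ]
red 9 270.6666666666667 240.22222222222223
```

View pics/z7.png

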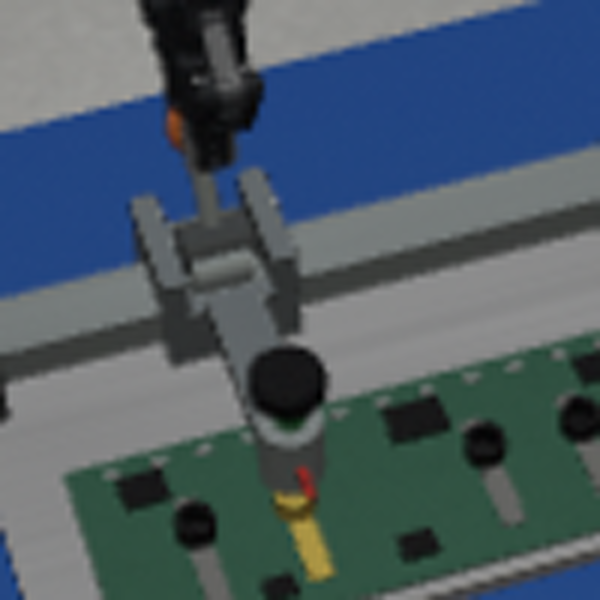

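The tool is pressing down 26 N because the arc rises there. I'll lift slightly while going on.

>>> arm_command(
  moves=[-0.005,0,0.003,0,-0.01,0,1,-0.002,0,0.006,0,-0.01,0,1,0,0,0.006,0,0,0,1],
)

```text
clock: 6.92
eef_pos: [0.4871, -0.0643, 0.2857]
tool_rot: [0.006, 0.722, -0.002, 0.692]
ft_force: [-15.6, 0.6, 33.9]
grip_width: 0.0202
```

```bash
python3 -c "
from h import *
goal([.521,-.065,.277])"
```

```text
1 rotvec [-0.0113 -0.0419 -0.0057] 2.5 dp_tool [ 0.0073 -0.0004  0.0342]
-1 rotvec [ 3.1296 -0.0089  0.0656] 179.4 dp_tool [ 0.0073 -0.0004  0.0342]
eef [ 0.4871 -0.0643  0.2857] F [-15.56   0.58  33.88] w 0.0202 t 6.92 q [-0.131  0.329 -0.2    1.084  0.     1.451]
[[-0.042  0.011  0.999]
 [ 0.006  1.    -0.011]
 [-0.999  0.005 -0.042]]
```

>>> arm_command(
  moves=[-0.003,0,0,0,0,0,1],
)

```text
clock: 7.0
eef_pos: [0.487, -0.0642, 0.2866]
tool_rot: [0.006, 0.723, -0.002, 0.691]
ft_force: [19.3, -1.7, -39.9]
grip_width: 0.0201
```

```bash
python3 -c "
from h import *
goal([.521,-.065,.277])
print(st()[0]['ft_torque'],st()[0]['tau'])
s=snap('scene','s8');plung(s)
cv2.imwrite('pics/z8.png',cv2.resize(s[130:230,210:310],None,fx=6,fy=6,interpolation=cv2.INTER_CUBIC)[:,:,::-1])"
```

```text
1 rotvec [-0.0119 -0.0456 -0.0061] 2.7 dp_tool [ 0.0081 -0.0004  0.0345]
-1 rotvec [ 3.1289 -0.0095  0.0713] 179.3 dp_tool [ 0.0081 -0.0004  0.0345]
eef [ 0.487  -0.0642  0.2866] F [ 19.35  -1.68 -39.93] w 0.0201 t 7.0 q [-0.131  0.329 -0.197  1.091  0.     1.451]
[[-0.046  0.012  0.999]
 [ 0.006  1.    -0.012]
 [-0.999  0.006 -0.046]]
[-0.20874087 -4.48098321  0.28630841] [ -0.71818169 -54.85314846  24.03158784   8.80033672  -0.46218898
   0.26995149]
dark [262 218  12  13 122] [267.48 223.52] [ 0.6113 -0.0654  0.108 ]
red 6 270.5 239.5
```

View pics/z8.png

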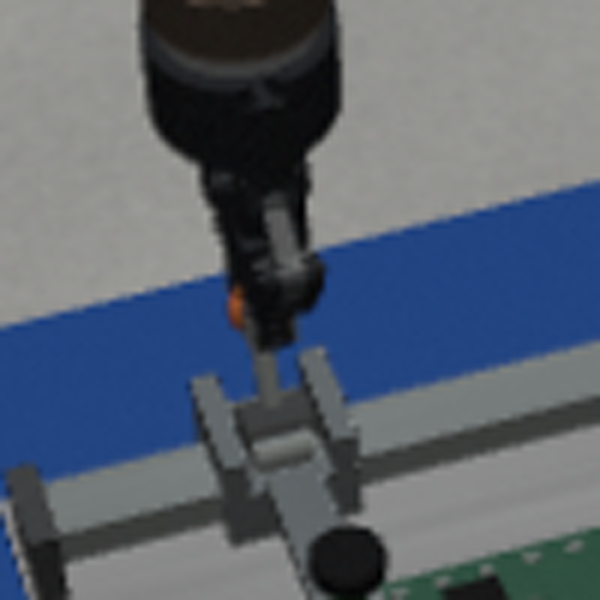

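Lifting reverses the force to -40 N, so the tight grip is jamming against the arc. I'll loosen the fingers and push the knob with the robot-side finger instead.

>>> arm_command(
  moves=[0.001,0,0,0,0,0,0.2,0,0,0,0,0,0,0.2,0,0,0,0,0,0,0.2,0,0,0,0,-0.02,0,0.2,0,0,0,0,-0.02,0,0.2,0,0,0,0,0,0,0.2],
)

```text
clock: 7.55
eef_pos: [0.4848, -0.064, 0.2816]
tool_rot: [0.008, 0.713, -0.003, 0.702]
ft_force: [0.2, -0.1, 0.3]
grip_width: 0.034
```

```bash
python3 -c "
from h import *
goal([.521,-.065,.277])
s=snap('scene','s9');plung(s)
cv2.imwrite('pics/z9.png',cv2.resize(s[150:250,220:320],None,fx=6,fy=6,interpolation=cv2.INTER_CUBIC)[:,:,::-1])"
```

```text
1 rotvec [-0.0154 -0.0157 -0.0069] 1.3 dp_tool [ 0.0041 -0.0005  0.0363]
-1 rotvec [ 3.1261 -0.0108  0.0245] 179.1 dp_tool [ 0.0041 -0.0005  0.0363]
eef [ 0.4848 -0.064   0.2816] F [ 0.15 -0.13  0.32] w 0.034 t 7.55 q [-0.133  0.318 -0.228  1.042  0.005  1.454]
[[-0.016  0.015  1.   ]
 [ 0.007  1.    -0.015]
 [-1.     0.007 -0.016]]
dark [262 218  12  13 122] [267.48 223.53] [ 0.6113 -0.0654  0.108 ]
red 6 270.5 239.5
```

View pics/z9.png

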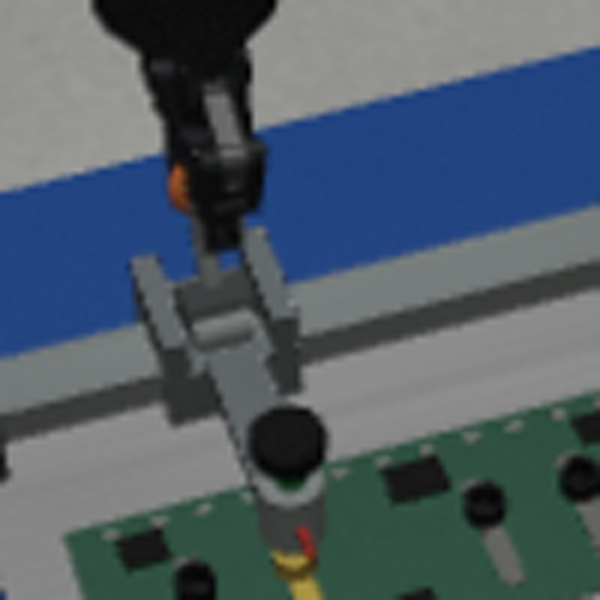

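>>> arm_command(
  moves=[0,0,0.006,-0.008,-0.008,0,0.2,0,0,0.006,-0.008,-0.008,0,0.2,0,0,0.006,0,0,0,0.2,0,0,0.006,0,0,0,0.2],
)

```text
clock: 7.93
eef_pos: [0.5071, -0.064, 0.2821]
tool_rot: [0.002, 0.709, 0.003, 0.705]
ft_force: [-2.8, -0.3, 2.9]
grip_width: 0.0339
```

```bash
python3 -c "
from h import *
goal([.526,-.065,.279])
s=snap('scene','s10');plung(s)
cv2.imwrite('pics/z10.png',cv2.resize(s[150:250,220:320],None,fx=6,fy=6,interpolation=cv2.INTER_CUBIC)[:,:,::-1])"
```

```text
1 rotvec [ 0.0014 -0.0051 -0.007 ] 0.5 dp_tool [ 0.003  -0.001   0.0189]
-1 rotvec [-3.1402  0.0109 -0.0081] 179.9 dp_tool [ 0.003  -0.001   0.0189]
eef [ 0.5071 -0.064   0.2821] F [-2.83 -0.28  2.89] w 0.0339 t 7.93 q [-0.127  0.352 -0.175  1.049  0.006  1.442]
[[-0.005 -0.001  1.   ]
 [ 0.007  1.     0.001]
 [-1.     0.007 -0.005]]
dark [262 218  12  13 122] [267.48 223.53] [ 0.6113 -0.0654  0.108 ]
red 6 270.5 239.5
```

View pics/z10.png

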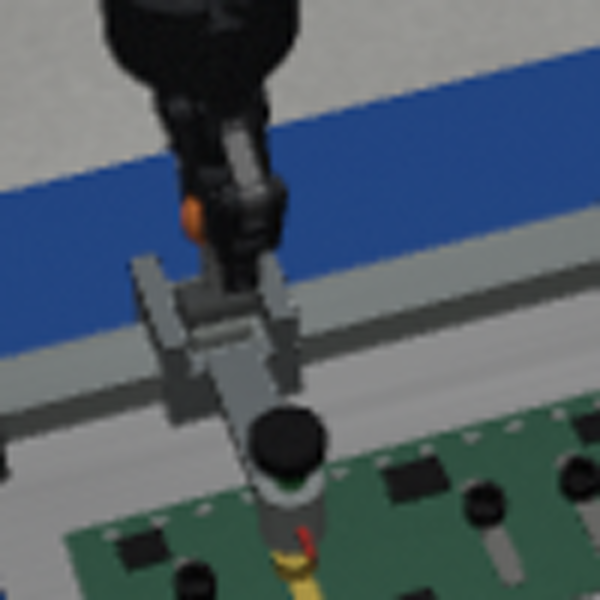

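Pushing works with about 3 N, and the carriage hasn't moved. I'll continue.

>>> arm_command(
  moves=[0.001,0,0.006,0,0,0,0.2,0.001,0,0.006,0,0,0,0.2,0.002,0,0.006,0,0,0,0.2,0,0,0.003,0,0,0,0.2],
)

```text
clock: 8.32
eef_pos: [0.522, -0.0637, 0.276]
tool_rot: [0.002, 0.719, 0.003, 0.695]
ft_force: [-8.5, -0.3, 5.7]
grip_width: 0.034
```

```bash
python3 -c "
from h import *
goal([.526,-.065,.279])
s=snap('scene','s11');plung(s)
cv2.imwrite('pics/z11.png',cv2.resize(s[150:250,220:320],None,fx=6,fy=6,interpolation=cv2.INTER_CUBIC)[:,:,::-1])"
```

```text
1 rotvec [ 0.0004 -0.0331 -0.0066] 1.9 dp_tool [-0.0031 -0.0012  0.0039]
-1 rotvec [-3.1407  0.0104 -0.0519] 180.0 dp_tool [-0.0031 -0.0012  0.0039]
eef [ 0.522  -0.0637  0.276 ] F [-8.49 -0.31  5.71] w 0.034 t 8.32 q [-0.122  0.397 -0.126  1.082  0.003  1.448]
[[-0.033 -0.     0.999]
 [ 0.007  1.     0.001]
 [-0.999  0.007 -0.033]]
dark [262 218  12  13 122] [267.48 223.53] [ 0.6113 -0.0654  0.108 ]
red 6 270.5 239.5
```

View pics/z11.png

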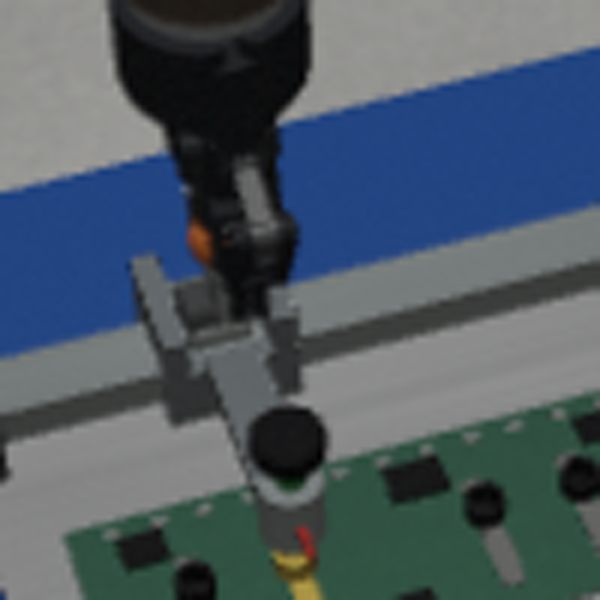

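>>> arm_command(
  moves=[-0.001,0,0.003,0,-0.015,0,0.2,0,0,0.003,0,-0.015,0,0.2,0,0,0.005,0,-0.01,0,0.2,0,0,0.005,0,-0.01,0,0.2],
)

```text
clock: 8.7
eef_pos: [0.5258, -0.0636, 0.2728]
tool_rot: [0.003, 0.716, 0.002, 0.698]
ft_force: [-18.8, 0.3, 9.9]
grip_width: 0.0342
```

```bash
python3 -c "
from h import *
goal([.526,-.065,.279])
s=snap('scene','s12');plung(s)
cv2.imwrite('pics/z12.png',cv2.resize(s[150:250,220:320],None,fx=6,fy=6,interpolation=cv2.INTER_CUBIC)[:,:,::-1])"
```

```text
1 rotvec [-0.0017 -0.0263 -0.0065] 1.6 dp_tool [-0.0062 -0.0014  0.0001]
-1 rotvec [ 3.1396 -0.0102  0.0414] 179.9 dp_tool [-0.0062 -0.0014  0.0001]
eef [ 0.5258 -0.0636  0.2728] F [-18.82   0.26   9.91] w 0.0342 t 8.7 q [-0.121  0.403 -0.124  1.07   0.003  1.451]
[[-0.026  0.002  1.   ]
 [ 0.007  1.    -0.002]
 [-1.     0.006 -0.026]]
dark [262 218  12  13 122] [267.48 223.53] [ 0.6113 -0.0654  0.108 ]
red 6 270.5 239.5
```

View pics/z12.png

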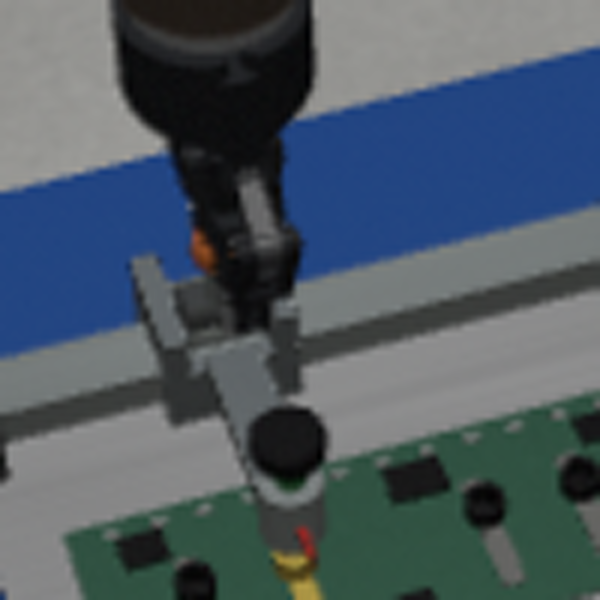

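```bash
python3 -c "
from h import *
Z=lambda p:((p+.5-np.array([220,150]))*6-.5).round(1)
for th in(.5,.45,.4,.3,.2):
  P=[.4958+.055*np.sin(th),-.0642,.071+.055*np.cos(th)]
  c=proj('scene',P); P2=np.array(P)+[0,-.012,0]; print(th,Z(c),Z(proj('scene',P2)))
for f in('s0','s12'):
  im=cv2.imread('pics/%s.png'%f);h=cv2.cvtColor(im,cv2.COLOR_BGR2HSV);m=cv2.inRange(h,(4,130,70),(17,255,255));m[:170]=0;m[210:]=0;m[:,:230]=0;m[:,290:]=0
  ys,xs=np.nonzero(m);print(f,xs.min(),xs.max(),ys.min(),ys.max())
"
```

```text
0.5 [225.2 264.1] [197.  271.2]
0.45 [223.3 257.9] [195.2 264.9]
0.4 [221.5 251.7] [193.3 258.8]
0.3 [217.7 239.8] [189.6 246.8]
0.2 [213.9 228.5] [185.8 235.5]
s0 265 273 186 194
s12 252 255 189 194
```

The knob appears to be at about 0.4 rad from upright, so roughly 0.1 rad is left. I'll raise the fingers a little and push on.

>>> arm_command(
  moves=[-0.005,0,0,0,-0.01,0,0.2,-0.002,0,0.004,0,-0.015,0,0.2,-0.001,0,0.006,0,-0.01,0,0.2,-0.001,0,0.006,0,-0.01,0,0.2],
)

```text
clock: 9.08
eef_pos: [0.531, -0.0635, 0.2758]
tool_rot: [0.004, 0.714, 0.001, 0.7]
ft_force: [-13.6, -0.1, 5.4]
grip_width: 0.034
```

```bash
python3 -c "
from h import *
goal([.526,-.065,.279])
s=snap('scene','s13');plung(s)
cv2.imwrite('pics/z13.png',cv2.resize(s[150:250,220:320],None,fx=6,fy=6,interpolation=cv2.INTER_CUBIC)[:,:,::-1])"
```

```text
1 rotvec [-0.0037 -0.0203 -0.0068] 1.2 dp_tool [-0.0031 -0.0015 -0.0051]
-1 rotvec [ 3.1377 -0.0107  0.0318] 179.8 dp_tool [-0.0031 -0.0015 -0.0051]
eef [ 0.531  -0.0635  0.2758] F [-13.58  -0.07   5.45] w 0.034 t 9.08 q [-0.12   0.407 -0.109  1.075  0.004  1.454]
[[-0.02   0.004  1.   ]
 [ 0.007  1.    -0.004]
 [-1.     0.007 -0.02 ]]
dark [262 218  12  13 122] [267.48 223.52] [ 0.6113 -0.0654  0.108 ]
red 6 270.5 239.5
```

View pics/z13.png

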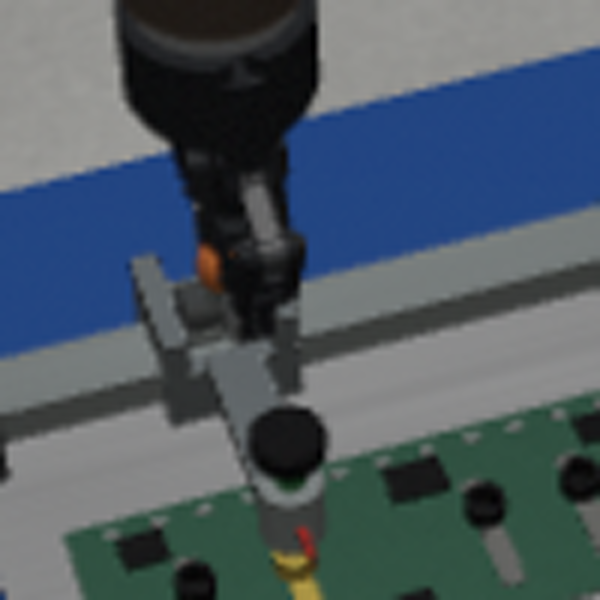

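The knob is now around (205,268), where the fully clamped position was predicted. One more firm push will confirm the stop.

>>> arm_command(
  moves=[0,0,0.005,0,-0.01,0,0.2,0,0,0.006,0,-0.01,0,0.2,0,0,0.006,0,-0.01,0,0.2],
)

```text
clock: 9.38
eef_pos: [0.5355, -0.0635, 0.2741]
tool_rot: [0.004, 0.718, -0.0, 0.696]
ft_force: [-23.8, 0.8, 23.8]
grip_width: 0.034
```

```bash
python3 -c "
from h import *
goal([.526,-.065,.279])
"
```

```text
1 rotvec [-0.006  -0.0319 -0.006 ] 1.9 dp_tool [-0.0046 -0.0015 -0.0096]
-1 rotvec [ 3.1351 -0.0094  0.05  ] 179.7 dp_tool [-0.0046 -0.0015 -0.0096]
eef [ 0.5355 -0.0635  0.2741] F [-23.81   0.76  23.81] w 0.034 t 9.38 q [-0.119  0.422 -0.092  1.09   0.002  1.458]
[[-0.032  0.006  0.999]
 [ 0.006  1.    -0.006]
 [-0.999  0.006 -0.032]]
```

>>> arm_command(
  moves=[0,0,-0.005,0,-0.015,0,0.2,0,0,-0.004,0,-0.015,0,0.2,0,0,0,0,0,0,0.2],
)

```text
clock: 9.63
eef_pos: [0.5266, -0.0635, 0.2756]
tool_rot: [0.004, 0.707, -0.0, 0.707]
ft_force: [-2.2, 0.0, 0.0]
grip_width: 0.0342
```

```bash
python3 -c "
from h import *
goal([.521,-.065,.36])
"
```

```text
1 rotvec [-0.0062 -0.0005 -0.0057] 0.5 dp_tool [-0.0844 -0.0011 -0.0056]
-1 rotvec [ 3.1353e+00 -9.0000e-03  7.0000e-04] 179.6 dp_tool [-0.0844 -0.0011 -0.0056]
eef [ 0.5266 -0.0635  0.2756] F [-2.15  0.05  0.  ] w 0.0342 t 9.63 q [-0.121  0.391 -0.135  1.046  0.006  1.456]
[[-0.     0.006  1.   ]
 [ 0.006  1.    -0.006]
 [-1.     0.006 -0.   ]]
```

>>> arm_command(
  moves=[0,0,-0.005,0,0,0,0.2,-0.02,0,0,0,0,0,0.2,-0.035,0,0,0,0,0,0.2,-0.035,0,0,0,0,0,0.2,-0.02,0.03,-0.02,0,0,0,1,0,0.035,-0.02,0,0,0,1,0,0.035,-0.02,0,0,0,1,0,0.035,-0.02,0,0,0,1,0,0.035,-0.02,0,0,0,1,0,0.035,-0.02,0,0,0,1,0,0,0,0,0,0,1],
)

```text
clock: 10.55
eef_pos: [0.4099, 0.1492, 0.3928]
tool_rot: [0.01, 0.696, 0.001, 0.718]
ft_force: [-0.6, 0.6, 0.1]
grip_width: -0.0003
```

```bash
python3 -c "
from h import *
goal([.6075,-.065,.32])
s=snap('scene','s14');plung(s);t=snap('top','t14')
cv2.imwrite('pics/z14.png',np.hstack([cv2.resize(s[170:270,220:320],(400,400),interpolation=cv2.INTER_CUBIC)[:,:,::-1],cv2.resize(t[185:260,275:350],(400,400),interpolation=cv2.INTER_CUBIC)[:,:,::-1]]))"
```

```text
1 rotvec [-0.0125  0.0303 -0.0144] 2.1 dp_tool [ 0.0757 -0.2128  0.198 ]
-1 rotvec [ 3.1286 -0.0226 -0.0475] 179.3 dp_tool [ 0.0757 -0.2128  0.198 ]
eef [0.4099 0.1492 0.3928] F [-0.62  0.62  0.13] w -0.0003 t 10.55 q [ 0.348  0.105 -0.192  1.24   0.003  1.932]
[[ 0.03   0.012  0.999]
 [ 0.014  1.    -0.013]
 [-0.999  0.015  0.03 ]]
dark [262 218  12  13 123] [267.44 223.5 ] [ 0.6112 -0.0655  0.108 ]
red 6 270.5 239.5
```

View pics/z14.png

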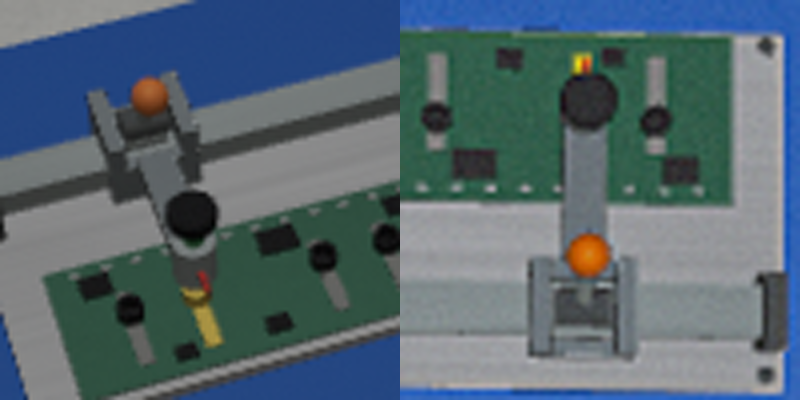

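```bash
python3 -c "
from h import *
for f in('t0','t14'):
  im=cv2.imread('pics/%s.png'%f);h=cv2.cvtColor(im,cv2.COLOR_BGR2HSV)
  for n,m,z in(('orange',cv2.inRange(h,(5,150,100),(16,255,255)),.119),('yellow',cv2.inRange(h,(22,150,120),(35,255,255)),.022),('red',cv2.inRange(h,(0,130,60),(4,255,255))|cv2.inRange(h,(175,130,60),(180,255,255)),.06),('black',(im.max(2)<42).astype(np.uint8),.108)):
    k=np.zeros_like(m);k[190:240,285:320]=1;N,l,s,c=cv2.connectedComponentsWithStats(m*k)
    for i in range(1,N):
      if s[i,4]>2: print(f,n,s[i],c[i].round(2),onz('top',*c[i],z).round(4))
"
```

```text
t0 orange [296 229   7   8  47] [299.06 232.45] [ 0.522 -0.034  0.119]
t0 yellow [306 195   6  19  73] [308.67 204.22] [ 0.6175 -0.0649  0.022 ]
t0 black [295 198   3   5   5] [296. 200.] [ 0.6169 -0.0242  0.108 ]
t0 black [299 199   6   4   7] [301.86 199.86] [ 0.6176 -0.0411  0.108 ]
t0 black [295 205   4   4   6] [296.33 206.83] [ 0.5969 -0.0254  0.108 ]
t0 black [300 205   5   4   7] [302.14 206.71] [ 0.5976 -0.0422  0.108 ]
t14 orange [309 196   2   3   6] [309.5 197. ] [ 0.6246 -0.0627  0.119 ]
t14 orange [306 229   8   8  48] [309.75 232.42] [ 0.5226 -0.0644  0.119 ]
t14 yellow [308 195   3   4   6] [308.5 196. ] [ 0.6433 -0.0641  0.022 ]
t14 black [306 199   3   2   3] [307.   199.33] [ 0.6194 -0.056   0.108 ]
t14 black [312 199   3   3   3] [313. 200.] [ 0.6177 -0.0734  0.108 ]
t14 black [305 202   8   7  12] [307.42 205.92] [ 0.6001 -0.0574  0.108 ]
```

The carriage sits at y = -0.0644 against a socket/stripe at -0.0646 to -0.0649. The lever knob x of 0.5226 matches its starting clamped value of 0.522. Next, the closed fingers go over the plunger.

>>> arm_command(
  moves=[0,-0.027,0.025,-0.006,0.015,-0.007,1,0,-0.027,0.025,-0.006,0.015,-0.007,1,0,-0.027,0.025,0,0,0,1,0,-0.027,0.025,0,0,0,1,0,-0.027,0.025,0,0,0,1,0,-0.027,0.025,0,0,0,1,0,-0.027,0.025,0,0,0,1,0,-0.024,0.023,0,0,0,1,0,0,0,0,0,0,1],
)

```text
clock: 11.4
eef_pos: [0.6233, -0.0915, 0.3923]
tool_rot: [0.003, 0.703, -0.006, 0.712]
ft_force: [-0.3, -0.1, -0.3]
grip_width: 0.0001
```

```bash
python3 -c "
from h import *
goal([.6075,-.0644,.31])
"
```

```text
1 rotvec [-0.0127  0.0126  0.0051] 1.1 dp_tool [ 0.0819  0.0273 -0.0172]
-1 rotvec [ 3.1288  0.0079 -0.0196] 179.3 dp_tool [ 0.0819  0.0273 -0.0172]
eef [ 0.6233 -0.0915  0.3923] F [-0.29 -0.13 -0.34] w 0.0001 t 11.4 q [-0.145  0.505  0.359  1.412 -0.003  1.438]
[[ 0.013  0.013  1.   ]
 [-0.005  1.    -0.013]
 [-1.    -0.005  0.013]]
```

>>> arm_command(
  moves=[0.01,0.027,-0.017,-0.012,0.012,0.005,1,0.024,0,0,0,0,0,1,0.024,0,0,0,0,0,1,0,0,0,0,0,0,1],
)

```text
clock: 11.73
eef_pos: [0.6106, -0.0767, 0.3298]
tool_rot: [0.006, 0.705, -0.007, 0.709]
ft_force: [-0.8, 1.0, -1.8]
grip_width: -0.0001
```

```bash
python3 -c "
from h import *
goal([.6075,-.0644,.285])
s=snap('scene','s15')
cv2.imwrite('pics/z15.png',cv2.resize(s[170:270,220:320],None,fx=6,fy=6,interpolation=cv2.INTER_CUBIC)[:,:,::-1])
"
```

```text
1 rotvec [-0.0186  0.0053  0.0017] 1.1 dp_tool [ 0.0448  0.0123 -0.0036]
-1 rotvec [ 3.123e+00  2.700e-03 -8.200e-03] 178.9 dp_tool [ 0.0448  0.0123 -0.0036]
eef [ 0.6106 -0.0767  0.3298] F [-0.83  1.01 -1.83] w -0.0001 t 11.73 q [-1.250e-01  5.050e-01  1.970e-01  1.257e+00 -1.000e-03  1.465e+00]
[[ 0.005  0.019  1.   ]
 [-0.002  1.    -0.019]
 [-1.    -0.002  0.005]]
```

View pics/z15.png

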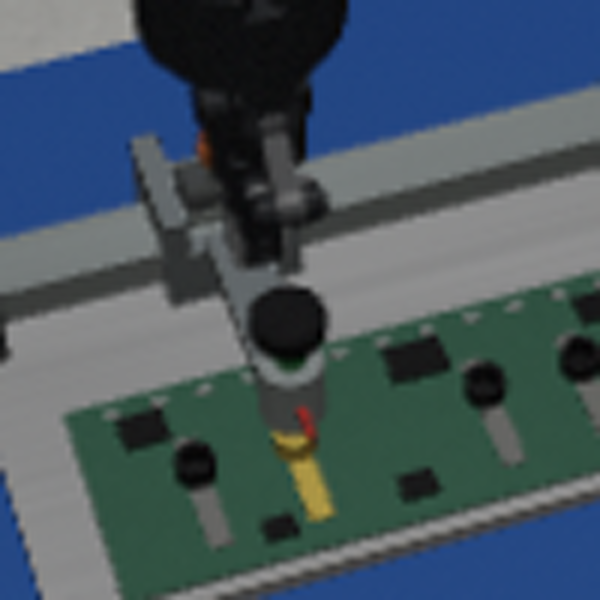

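The fingers are still 12 mm off in y and about 45 mm above contact, so I'll correct that first.

>>> arm_command(
  moves=[0.008,0.012,-0.003,-0.018,0.005,0,1,0,0,0,0,0,0,1,0.01,0,0,0,0,0,1,0,0,0,0,0,0,1],
)

```text
clock: 12.12
eef_pos: [0.6105, -0.0693, 0.318]
tool_rot: [0.001, 0.703, -0.004, 0.711]
ft_force: [-1.5, 0.2, -1.2]
grip_width: -0.0003
```

```bash
python3 -c "
from h import *
goal([.6075,-.0644,.285])
"
```

```text
1 rotvec [-0.0065  0.0107  0.0045] 0.8 dp_tool [ 0.0329  0.005  -0.0033]
-1 rotvec [ 3.1351  0.007  -0.0167] 179.6 dp_tool [ 0.0329  0.005  -0.0033]
eef [ 0.6105 -0.0693  0.318 ] F [-1.53  0.25 -1.18] w -0.0003 t 12.12 q [-0.112  0.508  0.17   1.222 -0.003  1.465]
[[ 0.011  0.006  1.   ]
 [-0.005  1.    -0.006]
 [-1.    -0.004  0.011]]
```

>>> arm_command(
  moves=[0.008,0.005,-0.003,-0.006,0.011,0.005,1,0.008,0.001,0,0,0,0,1,0,0,0,0,0,0,1],
)

```text
clock: 12.37
eef_pos: [0.6085, -0.0642, 0.3033]
tool_rot: [0.001, 0.706, -0.001, 0.709]
ft_force: [0.3, -0.0, -0.5]
grip_width: 0.0004
```

```bash
python3 -c "
from h import *
goal([.6075,-.0644,.285])
"
```

```text
1 rotvec [-0.0018  0.0044 -0.    ] 0.3 dp_tool [ 0.0183 -0.0002 -0.001 ]
-1 rotvec [ 3.1398e+00 -1.0000e-04 -6.9000e-03] 179.9 dp_tool [ 0.0183 -0.0002 -0.001 ]
eef [ 0.6085 -0.0642  0.3033] F [ 0.27 -0.01 -0.46] w 0.0004 t 12.37 q [-0.105  0.516  0.144  1.194  0.     1.467]
[[ 0.004  0.002  1.   ]
 [ 0.     1.    -0.002]
 [-1.     0.     0.004]]
```

Well centred. Now down towards contact.

>>> arm_command(
  moves=[0.008,0,-0.001,0,0.004,0,1,0.006,0,0,0,0,0,1,0,0,0,0,0,0,1],
)

```text
clock: 12.62
eef_pos: [0.6074, -0.0641, 0.2881]
tool_rot: [0.0, 0.707, -0.001, 0.707]
ft_force: [0.7, 0.2, 0.1]
grip_width: 0.0002
```

```bash
python3 -c "
from h import *
goal([.6075,-.0644,.285])
s=snap('scene','s16')
cv2.imwrite('pics/z16.png',cv2.resize(s[190:260,230:310],None,fx=7.5,fy=7.5,interpolation=cv2.INTER_CUBIC)[:,:,::-1])
"
```

```text
1 rotvec [-0.0015  0.0003  0.0001] 0.1 dp_tool [ 0.0031 -0.0003  0.0001]
-1 rotvec [ 3.1401e+00  2.0000e-04 -5.0000e-04] 179.9 dp_tool [ 0.0031 -0.0003  0.0001]
eef [ 0.6074 -0.0641  0.2881] F [0.68 0.15 0.12] w 0.0002 t 12.62 q [-0.105  0.527  0.12   1.164 -0.     1.467]
[[ 0.     0.002  1.   ]
 [-0.     1.    -0.002]
 [-1.    -0.     0.   ]]
```

View pics/z16.png

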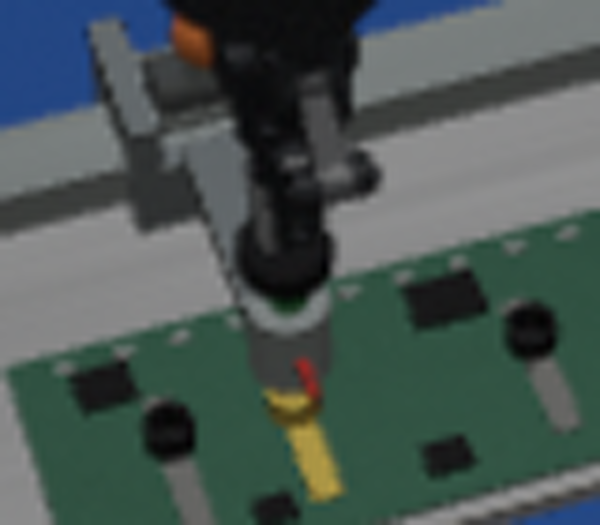

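The fingertips are centred on the black knob, with no contact yet. I'll go down in small steps and watch the force.

>>> arm_command(
  moves=[0.0015,0,0,0,0,0,1,0,0,0,0,0,0,1],
)

```text
clock: 12.83
eef_pos: [0.6075, -0.0641, 0.2867]
tool_rot: [0.0, 0.707, -0.001, 0.707]
ft_force: [-1.0, 0.6, 1.3]
grip_width: -0.0001
```

>>> arm_command(
  moves=[0.0015,0,0,0,0,0,1,0,0,0,0,0,0,1],
)

```text
clock: 13.0
eef_pos: [0.6078, -0.0641, 0.2859]
tool_rot: [0.0, 0.707, -0.001, 0.708]
ft_force: [-0.6, -0.3, 0.6]
grip_width: 0.0001
```

>>> arm_command(
  moves=[0.0015,0,0,0,0,0,1,0,0,0,0,0,0,1],
)

```text
clock: 13.17
eef_pos: [0.608, -0.0641, 0.2856]
tool_rot: [0.0, 0.706, -0.001, 0.708]
ft_force: [-2.3, 0.0, 3.4]
grip_width: 0.0002
```

>>> arm_command(
  moves=[0.002,0,0,0,0,0,1],
)

```text
clock: 13.25
eef_pos: [0.608, -0.0641, 0.2846]
tool_rot: [0.0, 0.706, -0.001, 0.709]
ft_force: [-2.1, -0.5, 4.7]
grip_width: -0.0001
```

>>> arm_command(
  moves=[0.002,0,0,0,0,0,1],
)

```text
clock: 13.33
eef_pos: [0.608, -0.0641, 0.2832]
tool_rot: [0.0, 0.705, -0.001, 0.709]
ft_force: [-2.6, 0.4, 6.0]
grip_width: -0.0
```

>>> arm_command(
  moves=[0.002,0,0,0,0,0,1],
)

```text
clock: 13.42
eef_pos: [0.6079, -0.0641, 0.282]
tool_rot: [0.0, 0.705, -0.001, 0.709]
ft_force: [-2.5, -0.1, 7.3]
grip_width: -0.0003
```

```bash
python3 -c "
from h import *
goal([.6075,-.0644,.2775])
s=snap('scene','s17')
cv2.imwrite('pics/z17.png',cv2.resize(s[190:260,230:310],None,fx=7.5,fy=7.5,interpolation=cv2.INTER_CUBIC)[:,:,::-1])
goal([.6075,-.0644,.2775])
"
```

```text
1 rotvec [-0.0015  0.0056  0.0007] 0.3 dp_tool [ 0.0044 -0.0003 -0.0004]
-1 rotvec [ 3.1401e+00  1.1000e-03 -8.8000e-03] 179.9 dp_tool [ 0.0044 -0.0003 -0.0004]
eef [ 0.6079 -0.0641  0.282 ] F [-2.48 -0.14  7.26] w -0.0003 t 13.42 q [-0.105  0.53   0.109  1.144 -0.     1.467]
[[ 0.006  0.002  1.   ]
 [-0.001  1.    -0.002]
 [-1.    -0.001  0.006]]
1 rotvec [-0.0015  0.0056  0.0007] 0.3 dp_tool [ 0.0042 -0.0003 -0.0004]
-1 rotvec [ 3.1401e+00  1.0000e-03 -8.8000e-03] 179.9 dp_tool [ 0.0042 -0.0003 -0.0004]
eef [ 0.6079 -0.0641  0.2818] F [-2.33  0.54  7.87] w -0.0003 t 13.47 q [-0.105  0.53   0.109  1.143 -0.     1.467]
[[ 0.006  0.002  1.   ]
 [-0.001  1.    -0.002]
 [-1.    -0.001  0.006]]
```

View pics/z17.png

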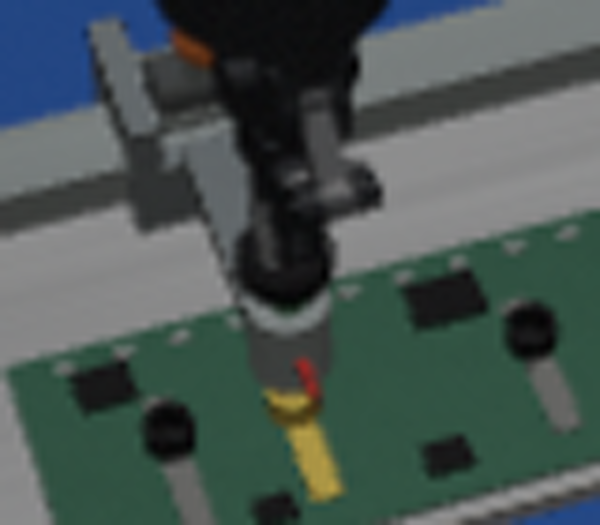

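Force of 7.6 N gives 3.7 mm, and height travel gives 3.8 mm, so they agree. About 4.2 mm more to go.

>>> arm_command(
  moves=[0.002,0,0,0,0,0,1,0.002,0,0,0,0,0,1],
)

```text
clock: 13.63
eef_pos: [0.6077, -0.0641, 0.2797]
tool_rot: [0.0, 0.705, -0.001, 0.71]
ft_force: [-3.0, 0.4, 9.2]
grip_width: 0.0001
```

>>> arm_command(
  moves=[0.002,0,0,0,0,0,1],
)

```text
clock: 13.72
eef_pos: [0.6075, -0.0641, 0.2789]
tool_rot: [0.0, 0.704, -0.001, 0.71]
ft_force: [-3.0, -0.5, 9.8]
grip_width: -0.0003
```

```bash
python3 -c "
from h import *
s=snap('scene','s18')
goal([.6075,-.0644,.2776])
"
```

```text
1 rotvec [-0.0015  0.008   0.0009] 0.5 dp_tool [ 0.0012 -0.0003 -0.    ]
-1 rotvec [ 3.14e+00  1.50e-03 -1.26e-02] 179.9 dp_tool [ 0.0012 -0.0003 -0.    ]
eef [ 0.6075 -0.0641  0.2788] F [-2.61  0.45  8.43] w 0.0 t 13.77 q [-0.105  0.531  0.101  1.133 -0.     1.467]
[[ 0.008  0.002  1.   ]
 [-0.001  1.    -0.002]
 [-1.    -0.001  0.008]]
```

>>> arm_command(
  moves=[0.0023,0,0,0,0,0,1],
)

```text
clock: 13.85
eef_pos: [0.6073, -0.064, 0.2779]
tool_rot: [0.0, 0.704, -0.001, 0.71]
ft_force: [-3.7, -0.1, 9.6]
grip_width: 0.0001
```

```bash
python3 -c "
from h import *
F=[];Zs=[]
for i in range(5):
  s=snap('scene','s19_%d'%i); o=bot.get_obs(); F.append(o['ft_force'][2]);Zs.append(o['eef_pos'][2])
print(np.round(F,2),np.round(Zs,5),np.mean(F))
goal([.6075,-.0644,.2776])
cv2.imwrite('pics/z19.png',cv2.resize(s[205:245,245:285],None,fx=14,fy=14,interpolation=cv2.INTER_CUBIC)[:,:,::-1])
"
```

```text
[ 9.83 10.34  9.46  9.84  9.54] [0.27768 0.27784 0.27793 0.27798 0.27798] 9.802649262453565
1 rotvec [-0.0015  0.0091  0.001 ] 0.5 dp_tool [ 0.0004 -0.0003  0.0002]
-1 rotvec [ 3.14e+00  1.60e-03 -1.42e-02] 179.9 dp_tool [ 0.0004 -0.0003  0.0002]
eef [ 0.6073 -0.0641  0.278 ] F [-3.39  0.48  9.54] w 0.0002 t 14.1 q [-0.105  0.531  0.099  1.13  -0.     1.467]
[[ 0.009  0.002  1.   ]
 [-0.001  1.    -0.002]
 [-1.    -0.001  0.009]]
```

View pics/z19.png

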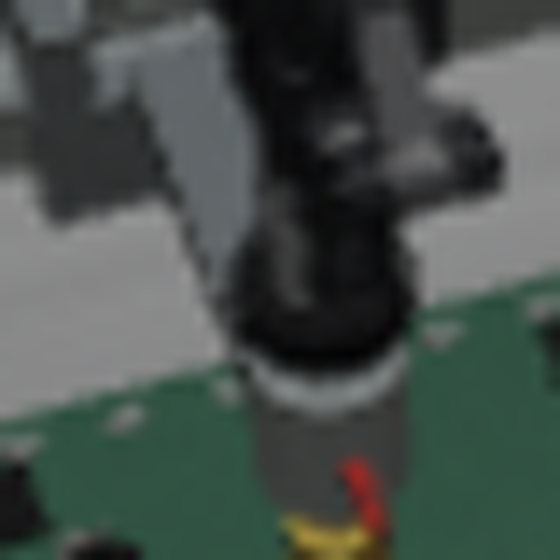

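It is holding at z = 0.2780. Travel is 7.0–7.5 mm, by force 9.8 N and by height. I'll add about 0.7 mm.

>>> arm_command(
  moves=[0.0023,0,0,0,0,0,1],
)

```text
clock: 14.18
eef_pos: [0.6072, -0.0641, 0.2773]
tool_rot: [0.0, 0.704, -0.001, 0.711]
ft_force: [-3.5, 0.2, 10.3]
grip_width: 0.0003
```

```bash
python3 -c "
from h import *
F=[];Zs=[]
for i in range(8):
  s=snap('scene','s20_%d'%i); o=bot.get_obs(); F.append(o['ft_force'][2]);Zs.append(o['eef_pos'][2])
print(np.round(F,2),np.round(Zs,5),np.mean(F))
goal([.6075,-.0644,.2776])
t=snap('top','t20');plung(s)
im=lambda f:cv2.imread('pics/%s.png'%f)[:,:,::-1].astype(float)
A=im('s16');B=np.mean([im('s20_%d'%i) for i in range(8)],0);C=im('s17')
for c in range(264,273): print(c,[ '%d,%d,%d'%tuple(x[r,c]) for x in(A,) for r in range(224,236)],'|',['%d,%d,%d'%tuple(B[r,c]) for r in range(224,236)])
cv2.imwrite('pics/z20.png',cv2.resize(s[205:245,245:285],None,fx=14,fy=14,interpolation=cv2.INTER_CUBIC)[:,:,::-1])
"
```

```text
[ 9.52 10.03  9.51 10.14  9.52 10.03 10.23 10.31] [0.27714 0.27721 0.27725 0.27729 0.27731 0.27732 0.27731 0.2773 ] 9.911097083997422
1 rotvec [-0.0015  0.0102  0.0011] 0.6 dp_tool [-0.0003 -0.0004  0.0003]
-1 rotvec [ 3.1401e+00  1.7000e-03 -1.6000e-02] 179.9 dp_tool [-0.0003 -0.0004  0.0003]
eef [ 0.6072 -0.064   0.2773] F [-3.43  1.12 10.31] w 0.0002 t 14.58 q [-0.105  0.531  0.097  1.126 -0.     1.467]
[[ 0.01   0.001  1.   ]
 [-0.001  1.    -0.001]
 [-1.    -0.001  0.01 ]]
dark [260 205  14  27 220] [267.05 218.12] [ 0.5953 -0.0615  0.108 ]
red 6 270.5 239.5
264 ['23,24,25', '22,22,23', '16,17,18', '9,10,8', '19,21,22', '69,73,73', '120,126,126', '120,126,125', '114,119,119', '87,90,89', '57,59,57', '57,59,57'] | ['38,38,38', '35,35,35', '24,22,24', '22,21,22', '17,17,18', '11,11,12', '20,21,21', '68,72,71', '113,118,118', '86,90,88', '56,59,57', '56,59,57']
265 ['22,23,24', '23,23,24', '19,19,20', '15,14,15', '10,8,8', '36,42,39', '91,104,98', '120,126,125', '122,127,126', '113,118,117', '55,57,56', '59,62,59'] | ['58,59,58', '57,58,57', '48,48,49', '24,23,24', '21,20,21', '14,
[... 1498 characters left out ...]
2,12,12', '7,7,7', '46,49,49', '113,119,119', '114,120,119', '59,62,60', '59,61,60']
271 ['24,23,25', '20,20,21', '18,18,18', '7,7,7', '23,24,25', '71,75,74', '111,118,117', '117,124,123', '119,125,124', '95,99,98', '58,60,58', '60,62,61'] | ['16,16,17', '17,17,19', '23,23,24', '22,22,23', '17,17,17', '8,7,8', '22,23,23', '73,77,77', '119,124,124', '94,98,98', '58,60,58', '59,61,59']
272 ['20,21,23', '16,16,17', '12,13,13', '13,13,12', '56,59,59', '115,121,120', '122,128,127', '121,126,126', '106,111,111', '63,66,65', '58,61,58', '58,60,58'] | ['13,13,13', '17,16,17', '22,21,22', '18,17,18', '11,12,12', '12,13,13', '55,57,58', '114,119,119', '106,111,110', '63,66,64', '57,60,58', '57,60,58']
```

View pics/z20.png

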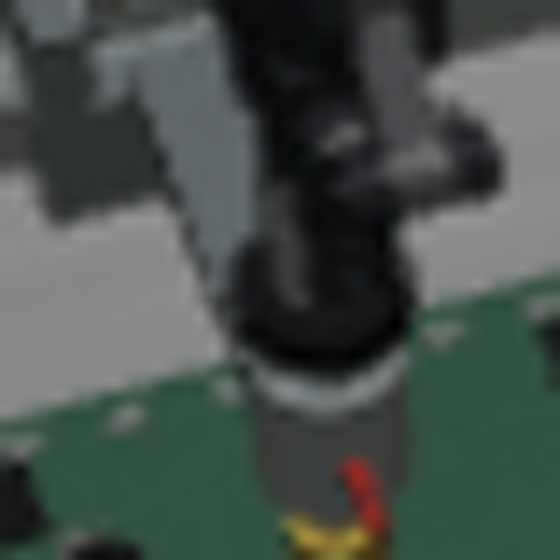

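The lower edge of the knob has moved 2.0 px at 0.258 px/mm, which is about 7.75 mm. I'll add a last 0.25 mm.

>>> arm_command(
  moves=[0.002,0,0,0,0,0,1],
)

```text
clock: 14.72
eef_pos: [0.607, -0.064, 0.277]
tool_rot: [0.0, 0.703, -0.001, 0.711]
ft_force: [-3.9, 0.6, 10.4]
grip_width: -0.0001
```

```bash
python3 -c "
from h import *
F=[];Zs=[]
for i in range(8):
  s=snap('scene','s21_%d'%i); o=bot.get_obs(); F.append(o['ft_force'][2]);Zs.append(o['eef_pos'][2])
print(np.round(F,2),np.round(Zs,5),np.mean(F),o['clock'])
im=lambda f:cv2.imread('pics/%s.png'%f)[:,:,::-1].astype(float)
A=im('s16').mean(2);B=np.mean([im('s21_%d'%i) for i in range(8)],0).mean(2)
def e(x,c,lv):
  for r in range(226,234):
    if x[r,c]<lv<=x[r+1,c]: return r+(lv-x[r,c])/(x[r+1,c]-x[r,c])
d=[(e(B,c,lv)-e(A,c,lv)) for c in(263,264,271,272) for lv in(30,45,60)];print(np.round(d,2),np.mean(d),np.mean(d)/.258)
"
```

```text
[10.57 10.57  9.77 10.28  9.82  9.62 11.19 11.52] [0.27688 0.27691 0.27696 0.277   0.27697 0.27698 0.27699 0.277  ] 10.418160082852605 15.1167
[2.16 2.21 2.2  2.   2.01 2.01 2.   1.98 1.96 2.14 2.18 2.12] 2.0813184677040653 8.067125843814207
```

Three measures agree on about 8 mm: force is 10.4 N, the image edge gives 8.07 mm, and height is about 8.2 mm and steady. Handing in.

```bash
python3 -c "
from h import *
print(bot.job_done()); o=bot.get_obs(); print(o['clock'],o['eef_pos'],o['ft_force'])"
```

```text
the job is handed in; nothing more can be done
None
the job is handed in; nothing more can be done
```

The job is done in the order asked and was handed in at about 15 s of the 51 s allowed. The arm is still holding the plunger down about 8 mm.

**What I did:** I gripped the orange knob and swung the lever open, to an estimated 0.95 of its travel. I then slid the carriage about 31 mm to the yellow socket and clamped the lever again. After that I pressed the plunger with the closed fingertips.

**Last checks:**
- **Carriage:** it stands at y = -0.0644 against the socket at -0.0646, and did not move while being clamped.
- **Clamp:** the knob is back at x = 0.5226, against 0.522 when clamped at the start.
- **Plunger:** steady at about 8 mm. The image edge shift gives 8.07 mm, the height change about 8.2 mm, and the force averages 10.4 N (about 7.7 mm, against 10.5 N expected at 8 mm).

**What went wrong or could not be checked:**
- On the way back the tight grip on the knob jammed, and the wrist force reached about 45 N. I opened the fingers and pushed the lever closed with one finger instead.
- The camera is too coarse to show the red and green bands of the stem with the fingers in the way, so the depth rests on those three measurements.

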